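Unload a drained cheese and hold it half raised on the demoulding stand

ROBOT

A 6-joint arm with a two-finger parallel gripper is mounted at the origin on the work surface; the furniture and walls round the work are solid. World frame = base frame: x ahead of the robot, y to its left, z up, the work surface at z = 0. Lengths are in m, angles in rad, forces in N, time in s.
With the tool pointing down it reaches from about 0.375 to 0.75 m from the base axis. Payload 9 kg.
Tool frame: the origin (TCP) lies at the very end of the fingers, on their centre line; the grasp point (between the pads) lies 19 mm behind it; z points along the fingers, y is the line along which they close (so a half turn about z gives the same grasp; the last joint's range is limited). The gripper opens to 85 mm and grips with 20 to 120 N. Pads are 22 mm wide; open, the fingers measure 114 mm over their backs; the gripper's body (76 mm by 85 mm) begins 54 mm behind the grasp point. The pads swing forward as they close: fully open they stand 13 mm farther back than shut.
Start: joints at [-1.466, 0.104, 0.097, 1.564, 0, 1.353], TCP at [0.19, -0.569, 0.231] pointing down, gripper open.
Joint ranges: [-2.99, 2.99], [-0.84, 1.86], [-1.1, 1.16], [-1.84, 2.11], [-1.51, 1.56], [-3.14, 3.14]. Speed limits (rad/s): [2.22, 2.22, 2.57, 3.14, 3.14, 3.14].

INTERFACE

Orientations are given as a unit quaternion [w, x, y, z].
In Python, from cell import manip gives the robot as it stands. The module is installed in compiled form; this text tells all that it offers.
- The arm moves only by the shell command python3 -m pendant 'ROWS' [FORCE]. ROWS is JSON, a list of rows, each a list of 3 entries, a list of its own where there are three numbers: the opening, from 0 (shut) to 1 (fully open), then the shift along the tool's x, y, z in units of 0.5 m (1.0 is 0.5 m), then the turn, a rotation vector about the tool's x, y, z in units of pi rad (1.0 is pi rad). A call has 1 to 12 rows; each row is the pose to reach, as a shift and turn from the pose commanded when the call began, along the tool's axes at that moment, turning the shorter way round; what a row does not reach only later rows make up. A row lasts 1/10 s, in which the tool goes at most 50 mm and 8.59 degrees, less where a joint would pass 70% of its speed; a pose out of reach is approached as far as the arm can. A call with a number of a shift or a turn outside -1 to 1 is refused whole. A call with a gripper value outside its range is refused whole. The fingers move at their own pace and stop on an object; FORCE is the grip in N (left out, the last holds). Time passes only in rows, so rows that repeat a pose let the fingers close. It gives the time, the measured TCP pose, the force, the opening and the grip force at its end, in the units of the state.
- manip.sense(): the state, without advancing time (a new reading comes with each control period).
- manip.camera(name): name is "side" or "top" or "wrist"; returns a dict with "img" (480x640x3 uint8, blue, green, red), "depth" (480x640 float32, m along the optical axis (not along the pixel's ray), 0 where there is no reading), "fx", "fy", "cx", "cy" (pixels), "k1" (the pictures are not rectified: a ray, as slopes to the right and down, at radius r is drawn at 1 + k1 r^2 times it, then the intrinsics apply), "eye" and "attitude" of the camera in the world; the wrist camera has in their place "T_tool_cam" (4x4, takes a point from camera to tool coordinates, whose origin is the TCP and whose axes are the flange's). Camera axes: x right, y down, z forward; pixel columns grow to the right and rows downward; lengths in m; the calibration is good to about 2 mm. A picture is of the moment at which its call begins: read the wrist's pose just before it.
- manip.job_done(): hands the job in; it is judged then, once.
The state is a dict: "time_s": time; "joint_pos": joint angles; "qvel": joint speeds; "joint_efforts": joint torques, N m; "eef_pos": TCP position; "ee_rot": TCP orientation; "ft_force": force on the tool from outside, world axes, zero at the start; "wrist_torque": the same for the moment, N m; "gripper_width": opening from 0.0 (shut) to 1.0 (fully open); "grasp_force": force on a finger pad.
Only numpy, scipy, OpenCV 4.12 (cv2) and the standard library are available. Lean on these libraries where they do the work, as an engineer would, in place of code of your own. Each camera call takes 0.05 s, during which the arm holds its last target. There are 200 camera calls.

TASK

The cheese in the steel hoop has drained: take the weight off it and put the weight back in its own pocket in the weight rack, the one that fits it, fully down. Then push down the palm pad of the stand's spring lever until half the cheese's height stands above the hoop's rim, and keep holding it there so that I can take the cheese round its side; finish while still pressing the lever, do not let it spring back. Do not work the lever before the weight is put away, and leave the other weights, the small mould, the brush and the shaker where they are.

Things in the scene. Friction and masses are not known exactly. Their poses are not given: they have to be found in the camera images.
- weight: The press weight that lies on the cheese: plain steel cylinder 56 mm across with a waisted neck and knob, 68 mm high in all, about 0.85 kg. Treat it as a full 56 mm cylinder over its whole height: take it across its diameter. Origin at the centre of its underside, z up its axis.
- pocket_small: White plastic block 82x82x30 mm with a round blind pocket about 41 mm across and 16 mm deep in its top (empty; for the small weight). Origin at the centre of its underside, which stands 4 mm above the table; pocket on its z axis. The three blocks stand in a row, 84 mm apart, in a low steel tray, in any order.
- pocket_medium: White plastic block 82x82x30 mm like its neighbours, with a round blind pocket about 61 mm across and 16 mm deep: the medium pocket, the own place of the 56 mm weight. Origin at the centre of its underside, 4 mm above the table; the pocket's floor is 14 mm above the origin and its mouth 30 mm above, so the weight's knob end stands 52 mm proud when home.
- pocket_large: White plastic block 82x82x30 mm with a round blind pocket about 70 mm across, in which the large weight stands. Origin at the centre of its underside, 4 mm above the table.
- stand: Demoulding stand, fixed: steel base, square seat 120 mm above the table with a bottomless steel hoop (138 mm outside, 132 inside, 52 high) and in it a white lifting plate, 112 mm across, level with the seat at rest. A sprung hand lever sticks out of its front. Origin on the table under the hoop's axis, z up; -x points to the front, where the lever's palm pad is.
- hoop_rim (a point): Centre of the hoop's upper rim, 172 mm above the table; axes as the stand's.
- cheese: White cheese, flat and round, about 120 mm across and 44 mm high, in the hoop on the lifting plate. Origin at the centre of its underside, z up. At rest its underside is 52 mm below the rim and its top 8 mm below; with half of it out, its underside is 22 mm below the rim.
- palm_pad (a point): Centre of the top face of the lever's palm pad: a black bar with rounded edges, 40 mm along the lever, 110 mm across it, 20 mm thick. At rest 126 mm above the table and 235 mm in front of the hoop's axis. It is pushed straight down; over the whole stroke it sinks about 73 mm and shifts horizontally by less than 15 mm.
- lever (a joint): Hand lever angle, rad: 0 at rest (pad up), grows as the pad is pushed down, stop at 0.48. Pivot 85 mm in front of the hoop's axis, 90 mm above the table; pad 150 mm in front of the pivot. The lifting plate rises 85 mm per rad (30 mm at 0.353). A spring returns the lever when let go; the push at the pad is about 7 N to start, 14 N at 0.35 rad, 17 N at the stop.
- weight_large: Bystander: larger steel weight of the same form, 66 mm across, 80 mm high, standing in the large pocket. Origin at the centre of its underside.
- small_mould: Bystander: white perforated mould 76 mm across, 66 mm high, with the small weight in it. Origin at the centre of its underside.
- weight_small: Bystander: small steel weight 37 mm across, 68 mm high, standing inside the small mould, its knob just above the mould's rim. Origin at the centre of its underside.
- brush: Bystander: wooden rind brush 43x125x38 mm, lying bristles down. Origin at the centre of its underside, long axis y.
- shaker: Bystander: steel salt shaker 66 mm across, 96 mm high. Origin at the centre of its underside.
There are look-alikes about, which are no part of the job. Leave any red look-alike of the weight alone.

How it is judged:
On the way:
1. the weight stands fully down in the medium pocket, let go, the lever still at rest (horizontal distance between weight and pocket_medium below 0.005 m and z of weight in the frame of pocket_medium between 0.01 and 0.018 m and angle between weight's own z axis and vertical below 0.06 rad and contact force between the fingers and weight below 0.2 N and value of joint lever below 0.06 rad), for 0.3 s.
At the end, for the whole second after the job is handed in: The weight is upright and fully down in the medium pocket (within 5 mm of its centre). The cheese is level in the hoop, its underside 15 to 29 mm below the rim; the lever is past 0.25 rad and still, and the robot presses on the stand with more than 4 N (horizontal distance between weight and pocket_medium below 0.005 m and z of weight in the frame of pocket_medium between 0.01 and 0.018 m and angle between weight's own z axis and vertical below 0.06 rad and z of cheese in the frame of hoop_rim between -0.029 and -0.015 m and horizontal distance between cheese and hoop_rim below 0.01 m and angle between cheese's own z axis and vertical below 0.1 rad and value of joint lever above 0.25 rad and not (velocity of joint lever above 0.1 rad/s) and velocity of joint lever above -0.1 rad/s and contact force between any of the fingers, the arm and stand above 4 N and linear speed of weight below 0.02 m/s); the arm keeps its last pose, push and grip.
It fails at once if the lever is worked (past 0.1 rad) before the weight stands in its pocket (value of joint lever above 0.1 rad and (horizontal distance between weight and pocket_medium above 0.008 m or z of weight in the frame of pocket_medium above 0.022 m)).
It fails at once if the small mould, its weight, the brush or the shaker is moved by more than 30 mm (distance of any of small_mould, weight_small, brush, shaker from where it was at the start of the episode above 0.03 m).
It also fails if it takes over 51 s, if anything falls off the work surface, if the arm or the gripper's body presses on something with over 40 N, if the wrist force passes 120 N, or if a joint passes its speed limit or range.

## Working session

There is one attempt and no reset: what is moved stays moved. The work goes in short steps, Python scripts to look and compute and a shell command to move; the robot and the scene stay as the last step left them, time stands still between calls to the robot, and variables do not carry over. Pictures are saved under pics/ and viewed, at most 10 in all, crops included, and the job is handed in when it is done.

```bash
mkdir -p pics
cat > h.py <<'E'
import numpy as np, cv2
from cell import manip
from scipy.spatial.transform import Rotation as R
def q2R(q): return R.from_quat([q[1],q[2],q[3],q[0]]).as_matrix()
def grab(name):
    s=manip.sense(); c=manip.camera(name)
    if name=="wrist":
        T=np.eye(4); T[:3,:3]=q2R(s["ee_rot"]); T[:3,3]=s["eef_pos"]
        c["T"]=T@np.array(c["T_tool_cam"])
    else:
        T=np.eye(4); a=np.array(c["attitude"]); T[:3,:3]=q2R(a) if a.size==4 else a.reshape(3,3); T[:3,3]=c["eye"]; c["T"]=T
    return c
def ray(c,u,v):
    K=np.array([[c["fx"],0,c["cx"]],[0,c["fy"],c["cy"]],[0,0,1.]])
    p=cv2.undistortPoints(np.array([[[u,v]]],float),K,np.array([c["k1"],0,0,0.]))[0,0]
    return c["T"][:3,3], c["T"][:3,:3]@np.array([p[0],p[1],1])
def onplane(c,u,v,z):
    o,d=ray(c,u,v); return o+d*(z-o[2])/d[2]
def bydepth(c,u,v):
    o,d=ray(c,u,v); return o+d*c["depth"][int(round(v)),int(round(u))]
def cross(a,b):
    (o1,d1),(o2,d2)=a,b
    A=np.stack([d1,-d2],1); t=np.linalg.lstsq(A,o2-o1,rcond=None)[0]
    p,q=o1+t[0]*d1,o2+t[1]*d2; return (p+q)/2,np.linalg.norm(p-q)
E
python3 - <<'E'
from h import *
import pickle
print(manip.sense())
for n in("side","top","wrist"):
    c=grab(n); pickle.dump(c,open(f"{n}.pkl","wb")); cv2.imwrite(f"pics/{n}0.png",c["img"])
    print(n,c["T"].round(3).tolist(),c["fx"],c["k1"])
E
```

```text
{'time_s': 0.0, 'joint_pos': array([-1.46570035e+00,  1.04697997e-01,  9.64713198e-02,  1.56388127e+00,
        4.89539058e-06,  1.35309141e+00]), 'qvel': array([-0.0010981 ,  0.00146517, -0.00063671, -0.00051392,  0.00105606,
       -0.00145764]), 'joint_efforts': array([-3.13088662e-03, -5.56931591e+01,  5.03647542e+01,  1.69455522e-02,
       -4.11645742e-04, -1.21007810e-05]), 'eef_pos': array([ 0.19030736, -0.56867845,  0.23052421]), 'ee_rot': array([-6.54634789e-04,  9.87002987e-01,  1.60700572e-01,  3.93494456e-05]), 'ft_force': array([-0.30682269,  0.1261657 ,  1.22855591]), 'wrist_torque': array([-0.01745348,  0.01728068,  0.04039433]), 'grasp_force': 0.0, 'gripper_width': 1.0009310030386722}
side [[0.958, -0.135, 0.253, 0.281], [-0.286, -0.419, 0.862, -0.765], [-0.011, -0.898, -0.44, 0.563], [0.0, 0.0, 0.0, 1.0]] 518.1242875118838 0.007400830992125557
top [[0.022, -0.991, 0.129, 0.428], [-1.0, -0.022, 0.003, 0.117], [-0.001, -0.13, -0.992, 1.039], [0.0, 0.0, 0.0, 1.0]] 507.68295286305323 -0.04545137940190827
wrist [[0.316, -0.907, -0.278, 0.261], [-0.949, -0.303, -0.091, -0.546], [-0.001, 0.292, -0.956, 0.373], [0.0, 0.0, 0.0, 1.0]] 358.77162739727527 -0.04000840757764608
```

View pics/side0.png

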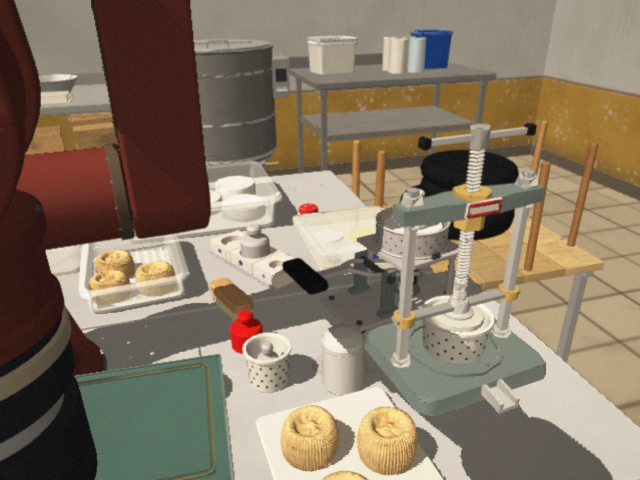

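View pics/top0.png

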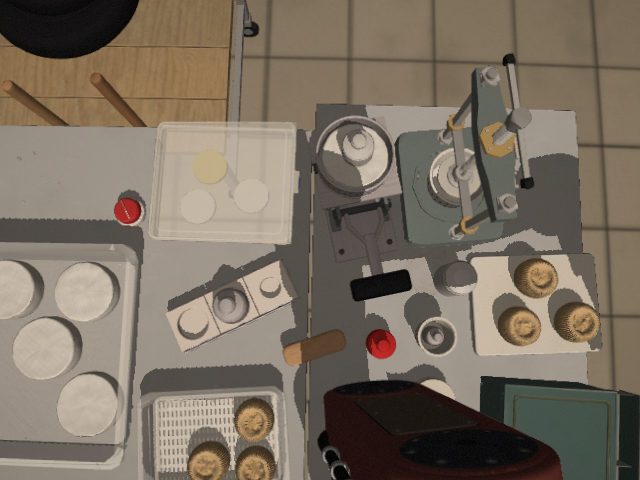

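Candidates for the weight in the top view:
- (359,143): steel weight on the cheese in the hoop. This is the one that fits the description.
- (231,304): large weight in the rack.
- (437,336): small weight in the mould.
- (381,344): red look-alike.
- (128,210): red lid.
- (457,178): weight under the screw press.

Candidates for the empty pocket are (193,323), which looks wider, and (270,286). I'll check both choices in a close crop.

Run:
```python
from h import *
import pickle
c=pickle.load(open("top.pkl","rb")); im=c["img"]
a=cv2.resize(im[100:220,300:420],(480,480),interpolation=cv2.INTER_CUBIC)
b=cv2.resize(im[250:360,160:300],(611,480),interpolation=cv2.INTER_CUBIC)
o=np.hstack([a,b]); o=cv2.resize(o,(800,int(480*800/o.shape[1]))); cv2.imwrite("pics/crop1.png",o); print(o.shape)
for n,u,v in [("knob",359,143),("knobd",362,138),("cheese",335,170),("pad",381,285),("padL",358,290),("padR",405,280),("blkA",205,335),("pA",193,323),("pC",270,286),("lw",230,300),("blkC",285,295),("table",350,330),("rimL",316,152),("rack-table",240,240)]:
    print(n,bydepth(c,u,v).round(4))
```

```text
(351, 800, 3)
knob [0.7025 0.0554 0.2301]
knobd [0.7112 0.0505 0.2302]
cheese [0.6752 0.0924 0.1604]
pad [0.4744 0.0049 0.1249]
padL [0.4646 0.0461 0.124 ]
padR [ 0.4841 -0.038   0.1267]
blkA [0.3735 0.3378 0.0327]
pA [0.3956 0.3669 0.0152]
pC [0.473  0.2147 0.018 ]
lw [0.4419 0.2797 0.1009]
blkC [0.4551 0.1828 0.0367]
table [0.3885 0.0517 0.0004]
rimL [0.704  0.1268 0.1719]
rack-table [0.5601 0.2732 0.0539]
```

View pics/crop1.png

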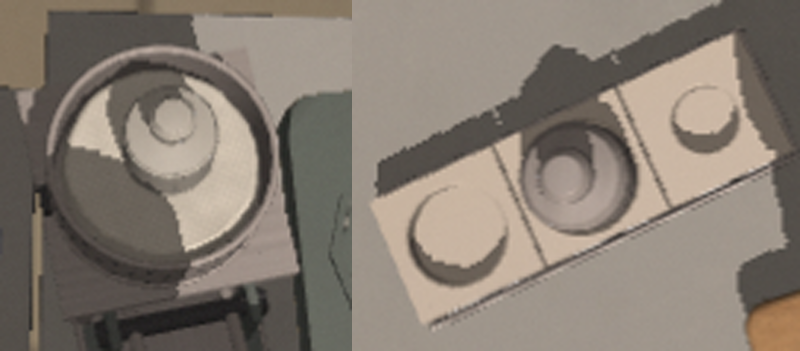

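The crop shows the steel weight in the hoop on the cheese. In the rack, the left empty pocket (full-image ~193,323) is clearly wider than the right one, so it is the medium pocket. Next I measure precisely.

```bash
cat >> h.py <<'E'
def cloud(c):
    v,u=np.mgrid[0:480,0:640]
    K=np.array([[c["fx"],0,c["cx"]],[0,c["fy"],c["cy"]],[0,0,1.]])
    p=cv2.undistortPoints(np.stack([u,v],-1).reshape(-1,1,2).astype(float),K,np.array([c["k1"],0,0,0.])).reshape(480,640,2)
    P=np.dstack([p,np.ones((480,640))])*c["depth"][...,None]
    W=P@c["T"][:3,:3].T+c["T"][:3,3]; W[c["depth"]==0]=np.nan; return W
def circ(P):
    A=np.c_[2*P[:,:2],np.ones(len(P))]; s=np.linalg.lstsq(A,(P[:,:2]**2).sum(1),rcond=None)[0]
    r=np.sqrt(s[2]+s[0]**2+s[1]**2); return s[:2],r,np.std(np.linalg.norm(P[:,:2]-s[:2],axis=1)-r)
def near(W,x,y,r,z0,z1): return (np.hypot(W[...,0]-x,W[...,1]-y)<r)&(W[...,2]>z0)&(W[...,2]<z1)
E
python3 - <<'E'
from h import *
import pickle
for n in("top","side"):
    c=pickle.load(open(n+".pkl","rb")); W=cloud(c); print(n)
    m=near(W,.70,.055,.05,.222,.24); print("knob",m.sum(),W[m].mean(0).round(4) if m.any() else 0)
    m=near(W,.70,.055,.06,.18,.222); print("body",m.sum(),np.nanmin(W[m],0),np.nanmax(W[m],0))
    m=near(W,.69,.055,.09,.168,.178); print("rim",m.sum(),circ(W[m]),W[m][:,2].mean())
    m=near(W,.474,.005,.08,.11,.14); print("pad",m.sum(),W[m].mean(0).round(4),cv2.minAreaRect(W[m][:,:2].astype(np.float32)*1000))
    m=near(W,.396,.367,.05,.010,.025); print("pocketfloor",m.sum(),W[m].mean(0).round(4),circ(W[m]))
    m=near(W,.44,.28,.17,.028,.045)&~near(W,.44,.28,.035,0,.2); print("blocks",m.sum(),W[m].mean(0).round(4))
    if m.sum(): print(cv2.minAreaRect(W[m][:,:2].astype(np.float32)*1000))
    m=near(W,.44,.28,.05,.085,.12); print("lw",m.sum(),W[m].mean(0).round(4))
    # obstacles near the weight above 0.2
    m=near(W,.70,.055,.2,.24,.9); P=W[m]; print("obst",m.sum())
    for lo in (.24,.3,.36,.42): 
        q=P[(P[:,2]>lo)&(P[:,2]<lo+.06)]
        if len(q): print(lo,q.min(0).round(3),q.max(0).round(3))
E
```

```text
top
knob 208 [0.708  0.0565 0.2286]
body 700 [0.68121349 0.02758706 0.18008954] [0.73817685 0.08236736 0.22158918]
rim 748 (array([0.70484299, 0.05837561]), np.float64(0.06615395695070324), np.float64(0.011118320198186206)) 0.17226442955275395
pad 1602 [0.4832 0.0082 0.123 ] ((503.70086669921875, 11.797172546386719), (98.74851989746094, 110.80709838867188), 12.963091850280762)
pocketfloor 777 [0.396  0.3658 0.0187] (array([0.39730796, 0.36596162]), np.float64(0.023969933916944786), np.float64(0.009571309775194952))
blocks 3927 [0.4371 0.271  0.0357]
((442.84320068359375, 284.3200988769531), (332.0679016113281, 271.29833984375), 16.129884719848633)
lw 239 [0.4335 0.2872 0.0966]
obst 2241
0.24 [ 0.628 -0.144  0.269] [ 0.796 -0.118  0.3  ]
0.3 [ 0.665 -0.145  0.3  ] [ 0.782 -0.121  0.359]
0.36 [ 0.677 -0.145  0.367] [ 0.751 -0.134  0.399]
side
knob 22 [0.716  0.0482 0.2279]
body 2 [0.71909558 0.04373847 0.21897921] [0.72004801 0.04581061 0.22009247]
rim 251 (array([0.70271218, 0.05421723]), np.float64(0.06617899437734842), np.float64(0.007629690459433893)) 0.17110048960114196
pad 1053 [ 0.4813 -0.0067  0.1216] ((504.6301574707031, 7.072349548339844), (98.87926483154297, 109.43253326416016), 12.162705421447754)
pocketfloor 185 [0.3815 0.3694 0.0188] (array([0.38418017, 0.3601712 ]), np.float64(0.030793159702140988), np.float64(0.007491724078567473))
blocks 1399 [0.4343 0.2578 0.0347]
((445.978515625, 284.01556396484375), (325.6069641113281, 275.84674072265625), 14.45685863494873)
lw 128 [0.4343 0.2787 0.0935]
obst 249
0.24 [ 0.639 -0.142  0.247] [ 0.78  -0.122  0.3  ]
0.3 [ 0.666 -0.144  0.301] [ 0.779 -0.124  0.343]
0.36 [ 0.679 -0.145  0.368] [ 0.731 -0.138  0.396]
```

```bash
cat >> h.py <<'E'
def rel(p,yawx=None):
    "shift,turn units for tool-down target p with tool-x heading yawx (deg)"
    s=manip.sense(); M=q2R(s["ee_rot"]); sh=M.T@(np.array(p)-s["eef_pos"])/.5
    t=np.zeros(3)
    if yawx is not None:
        a=np.deg2rad(yawx); G=np.array([[np.cos(a),np.sin(a),0],[np.sin(a),-np.cos(a),0],[0,0,-1]])
        t=R.from_matrix(M.T@G).as_rotvec()/np.pi
    return sh.round(4).tolist(),t.round(4).tolist()
E
python3 - <<'E'
from h import *
print(rel([.45,0,.36],105),rel([.3,-.4,.36],60))
E
```

```text
([0.8535, -0.9143, -0.2575], [-0.0002, -0.0003, -0.4806]) ([0.3152, -0.2508, -0.2582], [-0.0003, -0.0002, -0.2306])
```

```bash
python3 -m pendant '[[1,[0.02,-0.01,-0.1],[0,0,-0.04]],[1,[0.06,-0.06,-0.2],[0,0,-0.08]],[1,[0.12,-0.12,-0.26],[0,0,-0.12]],[1,[0.2,-0.2,-0.26],[0,0,-0.16]],[1,[0.28,-0.28,-0.26],[0,0,-0.2]],[1,[0.36,-0.36,-0.26],[0,0,-0.24]],[1,[0.44,-0.44,-0.26],[0,0,-0.28]],[1,[0.52,-0.53,-0.26],[0,0,-0.32]],[1,[0.6,-0.62,-0.26],[0,0,-0.36]],[1,[0.68,-0.71,-0.26],[0,0,-0.4]],[1,[0.76,-0.81,-0.26],[0,0,-0.44]],[1,[0.85,-0.91,-0.26],[0,0,-0.48]]]' && python3 -c "
from h import *
print(rel([.41,.33,.34],117))"
```

```text
time_s: 1.35
eef_pos: [0.4118, -0.0908, 0.3613]
ee_rot: [0.0, 0.608, 0.794, -0.0]
ft_force: [0.5, -1.0, -0.9]
gripper_width: 0.999
grasp_force: 0.0
([0.8132, 0.2168, 0.0423], [0.0001, 0.0001, -0.0657])
```

```bash
python3 -m pendant '[[1,[0.1,0.03,0.01],[0,0,-0.03]],[1,[0.2,0.06,0.02],[0,0,-0.07]],[1,[0.3,0.09,0.03],[0,0,-0.07]],[1,[0.4,0.12,0.04],[0,0,-0.07]],[1,[0.5,0.14,0.04],[0,0,-0.07]],[1,[0.6,0.17,0.04],[0,0,-0.07]],[1,[0.7,0.2,0.04],[0,0,-0.07]],[1,[0.81,0.22,0.04],[0,0,-0.07]],[1,[0.81,0.22,0.04],[0,0,-0.07]],[1,[0.81,0.22,0.04],[0,0,-0.07]],[1,[0.81,0.22,0.04],[0,0,-0.07]]]'
python3 - <<'E'
from h import *
import pickle
c=grab("wrist"); pickle.dump(c,open("w1.pkl","wb")); cv2.imwrite("pics/w1.png",c["img"])
W=cloud(c)
m=near(W,.396,.367,.05,.010,.025); print("floor",m.sum(),W[m].mean(0).round(4),circ(W[m]))
m=near(W,.434,.283,.06,.085,.12); print("lw",m.sum(),W[m].mean(0).round(4))
m=near(W,.434,.283,.17,.028,.042); print("blocktop z",np.median(W[m][:,2]))
print(rel([.41,.33,.34],117), manip.sense()["joint_pos"].round(2))
E
```

```text
time_s: 2.45
eef_pos: [0.4136, 0.3268, 0.3409]
ee_rot: [-0.0, 0.518, 0.855, -0.0]
ft_force: [-0.1, -0.1, -0.1]
gripper_width: 1.003
grasp_force: 0.0
floor 2004 [0.3978 0.3625 0.0179] (array([0.39981908, 0.36391836]), np.float64(0.02431262355463947), np.float64(0.009483696944094046))
lw 652 [0.4328 0.2885 0.0962]
blocktop z 0.034213730280934246
([0.0101, -0.0034, 0.0022], [-0.0002, 0.0001, 0.0027]) [ 0.42 -0.06  0.13  1.76 -0.    1.51]
```

View pics/w1.png

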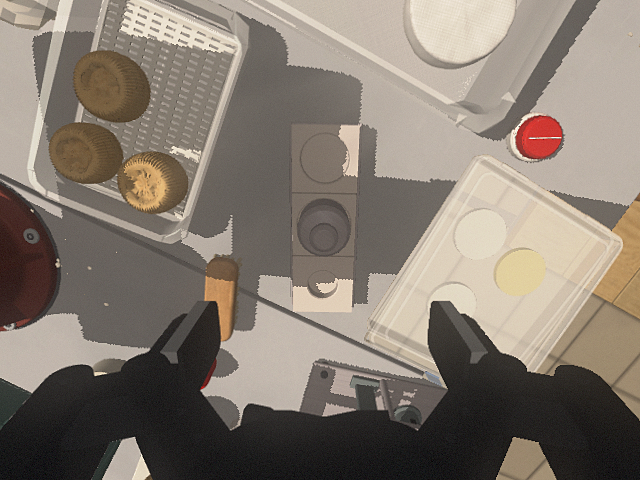

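The wrist view shows the rack row upright in the image: medium pocket at (324,158), large weight at (323,228), small pocket at (323,283). Now I fit the pocket mouths from two views.

```bash
cat >> h.py <<'E'
def mouth(c,x,y,r0,z=.034):
    W=cloud(c); m=(near(W,x,y,.05,z-.004,z+.006)).astype(np.uint8)
    cs,hh=cv2.findContours(m,cv2.RETR_CCOMP,cv2.CHAIN_APPROX_NONE)
    best=None
    for k,q in enumerate(cs):
        if hh[0][k][3]<0 or len(q)<20: continue
        P=np.array([onplane(c,*p[0],z) for p in q]); f=circ(P)
        if best is None or abs(f[1]-r0)<abs(best[1]-r0): best=f
    return best
E
python3 - <<'E'
from h import *
import pickle
for n in("top","w1"):
    c=pickle.load(open(n+".pkl","rb"))
    for x,y,r in((.397,.364,.0305),(.472,.214,.0205),(.435,.288,.035)): print(n,mouth(c,x,y,r))
E
```

```text
top (array([0.39574723, 0.36263879]), np.float64(0.031122759394031196), np.float64(0.0006233997568905363))
top (array([0.47110871, 0.21398524]), np.float64(0.021065408886707965), np.float64(0.00047430574719759254))
top (array([0.43374157, 0.290936  ]), np.float64(0.03572777921225841), np.float64(0.0013021860648505486))
w1 (array([0.39614868, 0.36197426]), np.float64(0.030731305930885404), np.float64(0.0003800923081966976))
w1 (array([0.47073867, 0.212321  ]), np.float64(0.020568998779198003), np.float64(0.0004524789299077907))
w1 (array([0.43627656, 0.28145357]), np.float64(0.03709619326248231), np.float64(0.0009961430757023718))
```

```bash
python3 -c "
from h import *
print(rel([.7085,.055,.33],116.5))"
```

```text
([-0.7533, 0.2724, 0.0224], [-0.0001, 0.0001, 0.0055])
```

```bash
python3 -m pendant '[[1,[-0.09,0.03,0],[0,0,0]],[1,[-0.18,0.06,0],[0,0,0]],[1,[-0.27,0.1,0.01],[0,0,0]],[1,[-0.36,0.13,0.01],[0,0,0]],[1,[-0.45,0.16,0.02],[0,0,0]],[1,[-0.54,0.2,0.02],[0,0,0]],[1,[-0.63,0.23,0.02],[0,0,0]],[1,[-0.7,0.26,0.02],[0,0,0]],[1,[-0.753,0.272,0.022],[0,0,0]],[1,[-0.753,0.272,0.022],[0,0,0]],[1,[-0.753,0.272,0.022],[0,0,0]]]'
python3 - <<'E'
from h import *
import pickle
c=grab("wrist"); pickle.dump(c,open("w2.pkl","wb")); cv2.imwrite("pics/w2.png",c["img"])
W=cloud(c)
m=near(W,.708,.056,.05,.226,.236); P=W[m]; print("knob",m.sum(),P.mean(0).round(4),P.min(0).round(4),P.max(0).round(4))
for z in(.18,.185,.19,.195,.2,.205,.21):
    m=near(W,.708,.056,.06,z,z+.005); P=W[m]; 
    if len(P)>20: print(z,len(P),circ(P),P.min(0).round(4),P.max(0).round(4))
m=near(W,.703,.055,.08,.169,.176);P=W[m];print("rim",circ(P),P[:,2].mean(),P.min(0),P.max(0))
m=near(W,.703,.055,.075,.155,.167);print("cheese z",np.median(W[m][:,2]))
print(rel([.7085,.055,.33],116.5), manip.sense()["joint_pos"].round(2))
E
```

```text
time_s: 3.6
eef_pos: [0.7082, 0.0536, 0.33]
ee_rot: [-0.0, 0.52, 0.854, -0.0]
ft_force: [0.2, 1.0, 0.7]
gripper_width: 0.997
grasp_force: 0.0
knob 963 [0.7095 0.0549 0.229 ] [0.6965 0.0411 0.226 ] [0.7227 0.067  0.2317]
0.18 32 (array([0.71021636, 0.05280882]), np.float64(0.028025223943250514), np.float64(8.606208244563542e-05)) [0.6825 0.057  0.1804] [0.7159 0.0809 0.1847]
0.185 45 (array([0.71007995, 0.05318678]), np.float64(0.027826008771689156), np.float64(0.00010034934404976982)) [0.6824 0.056  0.185 ] [0.723  0.0811 0.19  ]
0.19 44 (array([0.70998096, 0.05341127]), np.float64(0.027755217183890814), np.float64(9.835059370238651e-05)) [0.6822 0.0557 0.19  ] [0.7158 0.0812 0.1947]
0.195 88 (array([0.70982521, 0.05356407]), np.float64(0.027592330555856474), np.float64(0.00025039247967771676)) [0.6821 0.0488 0.1951] [0.7346 0.0814 0.2   ]
0.2 2373 (array([0.71015391, 0.05292187]), np.float64(0.022442869119584385), np.float64(0.00390431775593276)) [0.6823 0.0253 0.2   ] [0.7376 0.0814 0.205 ]
0.205 305 (array([0.7116433, 0.0499995]), np.float64(0.018160653615800732), np.float64(0.0024413387317331844)) [0.6849 0.0284 0.205 ] [0.7347 0.0766 0.2068]
rim (array([0.70434728, 0.05634902]), np.float64(0.06743103468648029), np.float64(0.00600724040708513)) 0.17217040416751936 [ 0.63372836 -0.0139941   0.16900409] [0.77468244 0.1268412  0.17597096]
cheese z 0.16071686316528944
([0.0, 0.0014, 0.0013], [0.0, -0.0, 0.005]) [-0.11  0.56  0.83  1.84  0.    0.99]
```

View pics/w2.png

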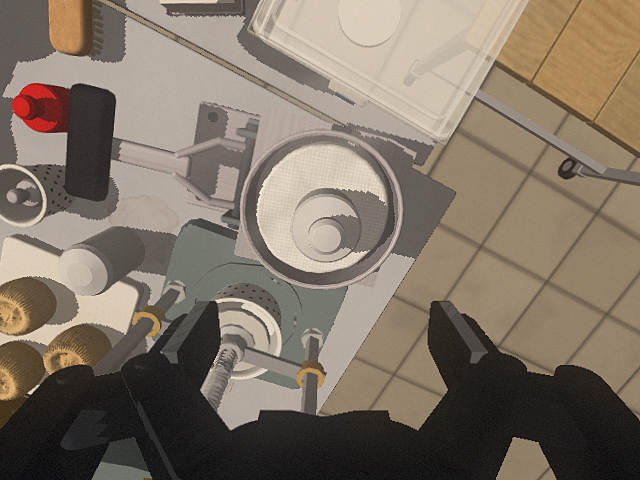

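```bash
python3 -c "
from h import *
print(rel([.71,.0533,.185],116.5))"
```

```text
([-0.0044, 0.0025, 0.2913], [0.0, -0.0, 0.005])
```

```bash
python3 -m pendant '[[1,[-0.004,0.003,0.07],[0,0,0.005]],[1,[-0.004,0.003,0.14],[0,0,0.005]],[1,[-0.004,0.003,0.2],[0,0,0.005]],[1,[-0.004,0.003,0.24],[0,0,0.005]],[1,[-0.004,0.003,0.27],[0,0,0.005]],[1,[-0.004,0.003,0.291],[0,0,0.005]],[1,[-0.004,0.003,0.291],[0,0,0.005]],[1,[-0.004,0.003,0.291],[0,0,0.005]],[1,[-0.004,0.003,0.291],[0,0,0.005]]]' 40; python3 -c "
from h import *
print(rel([.71,.0533,.185],116.5))"
```

```text
time_s: 4.55
eef_pos: [0.711, 0.0546, 0.1863]
ee_rot: [0.001, 0.525, 0.851, 0.0]
ft_force: [0.1, -0.6, 0.2]
gripper_width: 0.997
grasp_force: 0.0
([-0.0015, -0.003, 0.0027], [0.0005, 0.0004, 0.0006])
```

Now I close on the weight at 60 N and lift a little to test the grip.

```bash
python3 -m pendant '[[0.3,[-0.001,-0.003,0],[0,0,0]],[0.3,[-0.001,-0.003,0],[0,0,0]],[0.3,[-0.001,-0.003,0],[0,0,0]],[0.3,[-0.001,-0.003,0],[0,0,0]],[0.3,[-0.001,-0.003,0],[0,0,0]],[0.3,[-0.001,-0.003,0],[0,0,0]],[0.3,[-0.001,-0.003,0],[0,0,0]],[0.3,[-0.001,-0.003,0],[0,0,0]]]' 60; python3 -m pendant '[[0.3,[-0.001,-0.003,-0.02],[0,0,0]],[0.3,[-0.001,-0.003,-0.06],[0,0,0]],[0.3,[-0.001,-0.003,-0.11],[0,0,0]],[0.3,[-0.001,-0.003,-0.16],[0,0,0]],[0.3,[-0.001,-0.003,-0.22],[0,0,0]],[0.3,[-0.001,-0.003,-0.22],[0,0,0]],[0.3,[-0.001,-0.003,-0.22],[0,0,0]]]'; python3 -c "
from h import *
print(rel([.396,.3622,.2],116.5))"
```

```text
time_s: 5.35
eef_pos: [0.7099, 0.0534, 0.1858]
ee_rot: [0.001, 0.525, 0.851, 0.0]
ft_force: [0.8, 0.7, 5.4]
gripper_width: 0.645
grasp_force: 62.7
time_s: 6.05
eef_pos: [0.7083, 0.0523, 0.2933]
ee_rot: [-0.001, 0.526, 0.851, -0.0]
ft_force: [0.0, -0.2, -9.9]
gripper_width: 0.641
grasp_force: 66.4
([0.8338, -0.2809, 0.1874], [-0.0004, -0.0002, 0.0005])
```

```bash
python3 -m pendant '[[0.3,[0.06,-0.02,0],[0,0,0]],[0.3,[0.14,-0.05,0],[0,0,0]],[0.3,[0.23,-0.08,0],[0,0,0]],[0.3,[0.32,-0.11,0.02],[0,0,0]],[0.3,[0.41,-0.14,0.05],[0,0,0]],[0.3,[0.5,-0.17,0.08],[0,0,0]],[0.3,[0.59,-0.2,0.11],[0,0,0]],[0.3,[0.67,-0.23,0.14],[0,0,0]],[0.3,[0.75,-0.26,0.16],[0,0,0]],[0.3,[0.81,-0.275,0.18],[0,0,0]],[0.3,[0.834,-0.281,0.187],[0,0,0]],[0.3,[0.834,-0.281,0.187],[0,0,0]]]'; python3 -m pendant '[[0.3,[0,0,0],[0,0,0]],[0.3,[0,0,0],[0,0,0]],[0.3,[0,0,0],[0,0,0]]]'
python3 - <<'E'
from h import *
import pickle
print(rel([.396,.3622,.1],116.5))
c=grab("wrist"); pickle.dump(c,open("w3.pkl","wb")); cv2.imwrite("pics/w3.png",c["img"])
t=grab("top"); pickle.dump(t,open("t3.pkl","wb")); W=cloud(t)
e=manip.sense()["eef_pos"]; print(e)
W=cloud(c)
for z in (.18,.19,.2,.21,.22,.23,.24):
    m=near(W,e[0],e[1],.05,z,z+.01); P=W[m]
    if len(P)>20: print(z,len(P),circ(P))
print(mouth(c,.397,.364,.0305))
E
```

```text
time_s: 7.25
eef_pos: [0.3933, 0.3626, 0.1981]
ee_rot: [-0.001, 0.524, 0.851, -0.002]
ft_force: [0.5, -0.7, -8.7]
gripper_width: 0.641
grasp_force: 66.9
time_s: 7.55
eef_pos: [0.3967, 0.3616, 0.2012]
ee_rot: [0.0, 0.526, 0.85, -0.0]
ft_force: [-0.0, 0.3, -9.5]
gripper_width: 0.641
grasp_force: 66.9
([0.0017, -0.0007, 0.2023], [0.0, 0.0001, 0.0001])
[0.3966022  0.36182475 0.20135998]
0.18 482 (array([0.39703484, 0.3605777 ]), np.float64(0.0279450387328301), np.float64(0.00015283403891668386))
0.19 596 (array([0.39689143, 0.36090027]), np.float64(0.027933262589311607), np.float64(0.00016038643081292396))
0.2 768 (array([0.39830599, 0.35825415]), np.float64(0.031012509545815754), np.float64(0.0008781911082840361))
0.21 8580 (array([0.39634984, 0.36223857]), np.float64(0.023678927436447176), np.float64(0.005267388050432101))
0.22 3194 (array([0.39676918, 0.36134823]), np.float64(0.024404263227729196), np.float64(0.009595062619409178))
0.23 2224 (array([0.40025018, 0.35451549]), np.float64(0.03064156605414862), np.float64(0.0069834409782281864))
0.24 6180 (array([0.38958528, 0.37533245]), np.float64(0.022537175737677145), np.float64(0.01094620436751999))
None
```

View pics/w3.png

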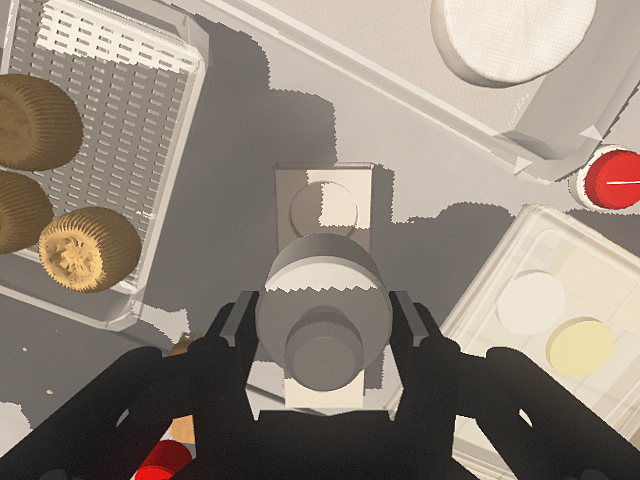

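The weight hangs upright, its axis about 1 mm from the TCP, with the pocket visible below at (325,212). I descend to just above the floor.

```bash
python3 -m pendant '[[0.3,[0.003,-0.001,0.06],[0,0,0]],[0.3,[0.003,-0.001,0.13],[0,0,0]],[0.3,[0.003,-0.001,0.19],[0,0,0]],[0.3,[0.003,-0.001,0.23],[0,0,0]],[0.3,[0.003,-0.001,0.25],[0,0,0]],[0.3,[0.003,-0.001,0.27],[0,0,0]],[0.3,[0.003,-0.001,0.285],[0,0,0]],[0.3,[0.003,-0.001,0.297],[0,0,0]],[0.3,[0.003,-0.001,0.306],[0,0,0]],[0.3,[0.003,-0.001,0.31],[0,0,0]],[0.3,[0.003,-0.001,0.31],[0,0,0]],[0.3,[0.003,-0.001,0.31],[0,0,0]]]'
python3 - <<'E'
from h import *
c=grab("wrist"); W=cloud(c); e=manip.sense()["eef_pos"]; print(e)
m=near(W,e[0],e[1]-.0,.05,.085,.105); P=W[m]; print(len(P),np.percentile(P[:,2],[5,50,95]),P.mean(0))
E
```

```text
time_s: 8.85
eef_pos: [0.3951, 0.3636, 0.0466]
ee_rot: [0.0, 0.525, 0.851, 0.0]
ft_force: [-0.4, -0.3, -8.6]
gripper_width: 0.639
grasp_force: 67.1
[0.39511614 0.36358024 0.04668655]
11276 [0.08648142 0.09173031 0.10453058] [0.39254949 0.36814839 0.09489874]
```

```bash
python3 -m pendant '[[0.3,[0,0,0.003],[0,0,0]],[0.3,[0,0,0.005],[0,0,0]],[0.3,[0,0,0.006],[0,0,0]],[0.3,[0,0,0.006],[0,0,0]]]'; python3 -m pendant '[[0.3,[0,0,0.002],[0,0,0]],[0.3,[0,0,0.004],[0,0,0]],[0.3,[0,0,0.004],[0,0,0]]]'
```

```text
time_s: 9.3
eef_pos: [0.3948, 0.3634, 0.0431]
ee_rot: [-0.0, 0.526, 0.851, -0.0]
ft_force: [-0.9, -0.2, -8.8]
gripper_width: 0.641
grasp_force: 67.1
time_s: 9.6
eef_pos: [0.3951, 0.3634, 0.0422]
ee_rot: [0.0, 0.525, 0.851, 0.0]
ft_force: [-3.1, -3.5, 0.6]
gripper_width: 0.641
grasp_force: 68.2
```

The weight has made contact at the expected floor height. I release, rise a little and check.

```bash
python3 -m pendant '[[0.8,[0,0,0],[0,0,0]],[0.9,[0,0,0],[0,0,0]],[1,[0,0,0],[0,0,0]],[1,[0,0,0],[0,0,0]],[1,[0,0,0],[0,0,0]],[1,[0,0,0],[0,0,0]]]'; python3 -m pendant '[[1,[0,0,-0.04],[0,0,0]],[1,[0,0,-0.1],[0,0,0]],[1,[0,0,-0.18],[0,0,0]],[1,[0,0,-0.27],[0,0,0]],[1,[0,0,-0.36],[0,0,0]],[1,[0,0,-0.44],[0,0,0]],[1,[0,0,-0.5],[0,0,0]],[1,[0,0,-0.5],[0,0,0]],[1,[0,0,-0.5],[0,0,0]]]'
python3 - <<'E'
from h import *
import pickle
c=grab("wrist"); pickle.dump(c,open("w4.pkl","wb")); W=cloud(c)
for z in (.036,.04,.045,.05):
    m=near(W,.396,.362,.034,z,z+.006); P=W[m]
    if len(P)>15: print(z,len(P),circ(P))
m=near(W,.396,.362,.03,.078,.095); P=W[m]; print("knob",len(P),P.mean(0),P.min(0),P.max(0))
t=grab("top"); pickle.dump(t,open("t4.pkl","wb")); W=cloud(t)
m=near(W,.483,.005,.05,.105,.14)
P=W[m]; print("pad",len(P),P.mean(0))
dark=(t["img"].max(2)<45).astype(np.uint8); dark[~near(W,.475,.005,.09,.1,.14)]=0
q=cv2.findContours(dark,0,2)[0]; q=max(q,key=cv2.contourArea)
P=np.array([onplane(t,*p[0],.124)[:2]*1000 for p in q],np.float32); print("padrect",cv2.minAreaRect(P))
E
```

```text
time_s: 10.2
eef_pos: [0.3949, 0.3635, 0.0413]
ee_rot: [0.0, 0.526, 0.851, 0.0]
ft_force: [-0.2, -0.5, 0.6]
gripper_width: 0.999
grasp_force: 0.0
time_s: 11.1
eef_pos: [0.3952, 0.3636, 0.2916]
ee_rot: [0.0, 0.526, 0.851, 0.0]
ft_force: [0.2, -0.4, -0.8]
gripper_width: 1.0
grasp_force: 0.0
0.036 27 (array([0.39628953, 0.35946371]), np.float64(0.030505682925855076), np.float64(0.0008021105654132224))
0.04 28 (array([0.39556254, 0.36198957]), np.float64(0.028176863657731418), np.float64(7.686747097367798e-05))
0.045 23 (array([0.39534417, 0.36240234]), np.float64(0.02777972483215061), np.float64(7.541900770938955e-05))
0.05 51 (array([0.3954648 , 0.36232282]), np.float64(0.027814096250358984), np.float64(0.0002233610527350552))
knob 567 [0.39496475 0.3630988  0.0842388 ] [0.38197936 0.34865663 0.07823233] [0.40904091 0.37556167 0.08771765]
pad 1414 [0.48205533 0.00548394 0.12296454]
padrect ((475.0517883300781, 5.429126739501953), (38.79277038574219, 106.9587173461914), 12.975069046020508)
```

The weight is home: axis (0.3955,0.3622), pocket (0.396,0.362), knob top at 0.086. The pad centre is (0.475,0.0055) with yaw 13°, which matches the 235 mm lever distance. Next I move above the pad with the fingers closed.

```bash
python3 -c "
from h import *
print(rel([.475,.0055,.17],193))"
```

```text
([-0.7118, -0.1759, 0.2403], [-0.0005, -0.0003, -0.4245])
```

```bash
python3 -m pendant '[[0,[-0.05,-0.01,0],[0,0,-0.04]],[0,[-0.13,-0.03,0],[0,0,-0.08]],[0,[-0.21,-0.05,0],[0,0,-0.12]],[0,[-0.29,-0.07,0.02],[0,0,-0.16]],[0,[-0.37,-0.09,0.05],[0,0,-0.2]],[0,[-0.45,-0.11,0.08],[0,0,-0.24]],[0,[-0.53,-0.13,0.11],[0,0,-0.28]],[0,[-0.6,-0.15,0.15],[0,0,-0.32]],[0,[-0.66,-0.165,0.19],[0,0,-0.36]],[0,[-0.7,-0.175,0.22],[0,0,-0.4]],[0,[-0.712,-0.176,0.24],[0,0,-0.4245]],[0,[-0.712,-0.176,0.24],[0,0,-0.4245]]]'; python3 -m pendant '[[0,[0,0,0],[0,0,0]],[0,[0,0,0],[0,0,0]]]' ;python3 - <<'E'
from h import *
print(rel([.475,.0055,.13],193),manip.sense()["joint_pos"].round(2))
import pickle
t=grab("top"); cv2.imwrite("pics/t5.png",t["img"][100:400,150:550]); pickle.dump(t,open("t5.pkl","wb")); W=cloud(t)
m=near(W,.704,.056,.05,.15,.2); print("cheese",m.sum(),np.median(W[m][:,2]) if m.any() else 0)
c=grab("side"); W=cloud(c); m=near(W,.704,.056,.05,.15,.2); print("side cheese",m.sum(),np.median(W[m][:,2]))
E
```

```text
time_s: 12.4
eef_pos: [0.474, 0.0052, 0.1683]
ee_rot: [-0.002, -0.113, 0.994, 0.001]
ft_force: [-0.0, -0.6, -1.0]
gripper_width: 0.004
grasp_force: 0.0
time_s: 12.6
eef_pos: [0.4755, 0.0063, 0.1716]
ee_rot: [0.0, -0.113, 0.994, -0.0]
ft_force: [0.7, -0.5, 0.8]
gripper_width: -0.003
grasp_force: 0.0
([0.0012, -0.0013, 0.0832], [-0.0, 0.0001, -0.0003]) [-0.26 -0.29 -0.38  1.48 -0.   -0.49]
cheese 2378 0.16112768671910233
side cheese 300 0.16136250187016368
```

View pics/t5.png

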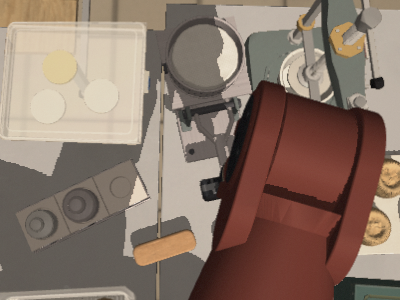

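The crop shows the weight seated in the left pocket, the hoop clear of it at (203,52), and the cheese visible. Now I press down gradually.

```bash
python3 -m pendant '[[0,[0.001,-0.001,0.05],[0,0,0]],[0,[0.001,-0.001,0.08],[0,0,0]],[0,[0.002,-0.001,0.095],[0,0,0]],[0,[0.002,-0.001,0.11],[0,0,0]],[0,[0.003,-0.001,0.125],[0,0,0]],[0,[0.004,-0.001,0.14],[0,0,0]],[0,[0.005,-0.001,0.155],[0,0,0]],[0,[0.006,-0.001,0.17],[0,0,0]],[0,[0.006,-0.001,0.18],[0,0,0]],[0,[0.006,-0.001,0.18],[0,0,0]],[0,[0.006,-0.001,0.18],[0,0,0]]]'
cat > chk.py <<'E'
from h import *
s=manip.sense(); print(s["eef_pos"].round(4),s["ft_force"].round(1))
for n in("top","side"):
    W=cloud(grab(n)); m=near(W,.704,.056,.045,.15,.23); P=W[m]
    A=np.c_[P[:,:2],np.ones(len(P))]; k=np.linalg.lstsq(A,P[:,2],rcond=None)[0]
    print(n,len(P),np.median(P[:,2]),"slope",k[:2].round(3))
    m=near(W,.396,.362,.03,.06,.12); print("weight top",m.sum(),np.nanmax(W[m][:,2]) if m.any() else 0)
E
python3 chk.py
```

```text
time_s: 13.8
eef_pos: [0.4719, 0.0047, 0.0821]
ee_rot: [-0.001, -0.113, 0.994, -0.0]
ft_force: [-9.4, 0.2, 11.5]
gripper_width: 0.004
grasp_force: 7.0
[0.4719 0.0047 0.0821] [-9.4  0.2 11.5]
top 2029 0.1868035782261811 slope [ 0.009 -0.034]
weight top 442 0.09066024281983465
side 26 0.18586236174151563 slope [ 0.093 -0.065]
weight top 162 0.08662110593623512
```

```bash
python3 -m pendant '[[0,[0.002,0,0.006],[0,0,0]],[0,[0.004,0,0.012],[0,0,0]],[0,[0.005,0,0.016],[0,0,0]],[0,[0.005,0,0.016],[0,0,0]],[0,[0.005,0,0.016],[0,0,0]],[0,[0.005,0,0.016],[0,0,0]]]'; python3 chk.py
```

```text
time_s: 14.5
eef_pos: [0.4721, 0.0046, 0.0757]
ee_rot: [0.002, -0.114, 0.994, 0.0]
ft_force: [-0.3, 4.4, 13.3]
gripper_width: -0.001
grasp_force: 6.1
[0.4721 0.0046 0.0757] [-0.3  4.4 13.3]
top 2053 0.1904510797197443 slope [ 0.012 -0.034]
weight top 441 0.08967202523431417
side 25 0.18986270336690042 slope [ 0.049 -0.041]
weight top 165 0.08717978409279675
```

The cheese has risen 29.3 mm, with a 13 N push. I hold for a second to check it stays steady, then hand in.

```bash
python3 -m pendant '[[0,[0,0,0.001],[0,0,0]],[0,[0,0,0.001],[0,0,0]],[0,[0,0,0.001],[0,0,0]],[0,[0,0,0.001],[0,0,0]],[0,[0,0,0.001],[0,0,0]],[0,[0,0,0.001],[0,0,0]],[0,[0,0,0.001],[0,0,0]],[0,[0,0,0.001],[0,0,0]],[0,[0,0,0.001],[0,0,0]],[0,[0,0,0.001],[0,0,0]]]'; python3 chk.py
python3 - <<'E'
from h import *
f=manip.sense()["ft_force"][2]
if f>8: print(manip.job_done())
E
```

```text
time_s: 15.6
eef_pos: [0.4721, 0.0045, 0.0752]
ee_rot: [0.002, -0.114, 0.994, 0.0]
ft_force: [-0.6, 5.0, 14.5]
gripper_width: -0.001
grasp_force: 6.1
[0.4721 0.0045 0.0752] [-0.6  5.  14.5]
top 2059 0.19080769418593313 slope [ 0.009 -0.035]
weight top 433 0.08936243316560111
side 31 0.1899921300303607 slope [-0.005 -0.001]
weight top 160 0.08668293635564228
the job is handed in; nothing more can be done
None
```

The job is handed in at about 16 s: the weight is fully down in the medium pocket, and the arm is still pressing the lever at about 14 N with the cheese's underside measured about 22 mm below the rim (half out); no verdict was returned.

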